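# Two turns of the red fish-food mill

## Robot

A 6-joint arm with a two-finger parallel gripper is mounted at the origin on the work surface. World frame = base frame: x ahead of the robot, y to its left, z up, the work surface at z = 0. Lengths are in m, angles in degrees, forces in N, time in s.
With the tool pointing down it reaches from about 0.35 to 0.875 m from the base axis. Payload 4.2 kg.
Tool frame: the origin (TCP) lies between the finger pads; the fingertips stand 19 mm ahead of it and the grasp point (between the pads) is the TCP; z points along the fingers, y is the line along which they close (so a half turn about z gives the same grasp; the last joint's range is limited). The gripper opens to 87 mm and grips with 3 to 60 N. Pads are 19 mm wide; open, the fingers measure 117 mm over their backs; the gripper's body (75 mm by 190 mm) begins 51 mm behind the grasp point.
Start: joints at [-60.871, 22.042, 0.453, 0, -68.411, -14.817], TCP at [0.155, -0.606, 0.242] pointing down, gripper open.
Joint ranges: [-179.83, 179.83], [-69.29, 118.12], [-61.27, 80.66], [-181.25, 117.63], [-171.15, -9.14], [-177.46, 177.46]. Speed limits (degrees/s): [159.86, 159.86, 180, 180, 180, 180].

## Interface

Orientations are given as a 3x3 rotation matrix whose columns are the frame's x, y, z axes.
In Python, from station import r gives the robot as it stands.
- The arm moves only by the tool drive_tool, never from a script. Its argument "steps" is one flat list of numbers, 7 for each row, row after row: the turn, a rotation vector about the tool's x, y, z in rad, then the shift along the tool's x, y, z in m, then the opening, from 0 (shut) to 1 (fully open). A call has 1 to 10 rows; each row shifts and turns the commanded pose from where the row before left it, along the tool's axes as they then stand; what a row does not reach is not made up. A row lasts 1/12 s, in which the tool goes at most 41.7 mm and 7.16 degrees, less where a joint would pass 70% of its speed; a pose out of reach is approached as far as the arm can. A call is refused whole if a number of a shift passes 0.0417 or a number of a turn 0.125, either way. A call with a gripper value outside its range is refused whole. The fingers move at their own pace and stop on an object; the grip force is fixed at half the most. Time passes only in rows, so rows that do not move let the fingers close. It gives the time, the measured TCP pose, the force, the opening and the grip force at its end, in the units of the state.
- r.sense(): the state, without advancing time (a new reading comes with each control period).
- r.capture(name): name is "side" or "top"; returns the picture (400x640x3 uint8, blue, green, red); there is no depth.
- r.camera_params(name): a dict with "camera_matrix" (3x3 intrinsics, pixels), "extrinsics" (4x4, takes a point from world to camera coordinates). Camera axes: x right, y down, z forward; pixel columns grow to the right and rows downward; lengths in m; the calibration is good to about 2 mm. A picture is of the moment at which its call begins. camera_params takes no time and is no camera call.
- r.finish_job(): hands the job in; it is judged then, once.
The state is a dict: "time_s": time; "joints": joint angles; "joint_velocities": joint speeds; "effort": joint torques, N m; "tcp_pos": TCP position; "ee_rot": TCP orientation; "wrist_force": force on the tool from outside, world axes, zero at the start; "moment": the same for the moment, N m; "gripper_width": opening from 0.0 (shut) to 1.0 (fully open); "gripper_force": force on a finger pad.
Only numpy, scipy, OpenCV 4.12 (cv2) and the standard library are available. Lean on these libraries where they do the work, as an engineer would, in place of code of your own. Each camera call takes 0.05 s, during which the arm holds its last target. There are 200 camera calls.

## Task

Grind one portion of fish food in the mill with the red crank grip: take hold of that grip and revolve the crank two full turns clockwise, seen from above, so that it ends about where it began. Do both turns in one go without taking the hand off the grip, then let go and draw back. Do not turn the mill with the blue grip.

Things in the scene. Friction and masses are not known exactly. Their poses are not given: they have to be found in the camera images.
- red_mill: Hand-cranked food mill fixed to the shelf: white base 104 mm wide, clear hopper, grey lid 88 mm wide, red chute, lid top 132 mm high; a blue-gripped twin is near (places may swap). Origin on the shelf, on the crank's vertical axis; z up; x points to the outlet chute, 70 mm out. A flat steel crank arm lies on top: upper side 144 mm, hub 148 mm above the shelf; nothing but the grip stands higher.
- red_grip: Red upright crank grip, 22 mm diameter, 44 mm tall, spinning freely on its own vertical pin, so the hand need not turn. Origin at its centre, 168 mm above the shelf (spans 146 to 190), on a circle of 55 mm radius about the mill's axis. Its own yaw means nothing. The crank turns against a steady friction of about 2 N at the grip and stays where it is left; no stops in reach.
- red_crank (a joint): Turn of the red mill's crank in rad, growing clockwise seen from above, 6.28 a full turn, counted on over the turns. It starts within 0.5 of zero; at zero the arm points opposite to the chute.
- blue_grip: Crank grip of the other mill: same size and shape in blue, same heights. To be left alone.

How it is judged (in metres and radians):
On the way, in this order (a step that is already met when the one before it is completed fails the run):
1. the fingers take hold of the red grip (contact force between the fingers and red_grip above 0.5 N), for 0.1 s.
2. the crank has gone nearly once round clockwise with the hand still at the grip (value of joint red_crank above 5.5 rad and distance between the grasp point and red_grip below 0.07 m), for 0.1 s.
At the end, for the whole second after the job is handed in: The red crank stands two full turns clockwise from its zero, give or take 1.1 rad (so at least 30 degrees either way of two turns from its start), at rest; the hand has let go and drawn back at least 40 mm; the blue grip is within 20 mm of where it was (value of joint red_crank between 11.47 and 13.67 rad and linear speed of red_grip below 0.02 m/s and distance of blue_grip from where it was at the start of the episode below 0.02 m and distance between the grasp point and red_grip above 0.04 m); the robot touches nothing.
It fails at once if the hand leaves the red grip (more than 70 mm away) with the turning begun but the two turns not done (value of joint red_crank between 1.2 and 11.47 rad and distance between the grasp point and red_grip above 0.07 m).
It fails at once if the blue mill's crank is turned (distance of blue_grip from where it was at the start of the episode above 0.02 m).
It also fails if it takes over 54 s, if anything falls off the work surface, if the arm or the gripper's body presses on something with over 40 N, if the wrist force passes 120 N, or if a joint passes its speed limit or range.

## Working session

There is one attempt and no reset: what is moved stays moved. The work goes in short steps, Python scripts to look and compute and a tool call to move; the robot and the scene stay as the last step left them, time stands still between calls to the robot, and variables do not carry over. Pictures are saved under pics/ and viewed, at most 10 in all, crops included, and the job is handed in when it is done.

Besides the shell and the picture viewer there is one more tool, called after "Call:" as a command line: name --argument value ..., lists and objects as JSON in quotes. drive_tool: Moves the arm, as the interface text tells. Its arguments: {"type":"object","properties":{"steps":{"type":"array"}},"required":["steps"]}

```bash
mkdir -p pics; ls
python3 - <<'E'
from station import r
import cv2,numpy as np
s=r.sense(); print(s)
for n in("side","top"):
    im=r.capture(n); cv2.imwrite(f"pics/{n}0.png",im); p=r.camera_params(n); print(n,np.round(p["camera_matrix"],1).tolist(),np.round(p["extrinsics"],4).tolist())
E
```

```text
pics
{'time_s': 0.0, 'joints': array([-6.08686409e+01,  2.20904867e+01,  3.80194873e-01, -3.10667286e-02,
       -6.84104331e+01, -1.48171816e+01]), 'joint_velocities': array([ 0.04706277,  0.01100376,  0.05585761,  0.06796564, -0.01672474,
        0.09374589]), 'effort': array([ 1.41848082e-03, -3.90661919e+01,  1.87402439e+01,  4.21969593e+00,
        1.10295473e-02, -1.91135400e-04]), 'tcp_pos': array([ 0.15442219, -0.60504426,  0.2404599 ]), 'ee_rot': array([[-9.69004007e-01, -2.47044312e-01, -5.85313086e-04],
       [-2.47045000e-01,  9.69001763e-01,  2.08591382e-03],
       [ 5.18562669e-05,  2.16585752e-03, -9.99997653e-01]]), 'wrist_force': array([ 0.96445299, -0.78789047, -0.17968629]), 'moment': array([-0.04701755, -0.01185462,  0.00388803]), 'gripper_force': 0.0, 'gripper_width': 1.0032268140979794}
side [[414.2, 0.0, 319.1], [0.0, 414.2, 203.1], [0.0, 0.0, 1.0]] [[-0.7239, -0.6898, -0.0061, 0.4021], [-0.457, 0.4862, -0.7448, 0.3432], [0.5168, -0.5364, -0.6673, 0.5914], [0.0, 0.0, 0.0, 1.0]]
top [[428.5, 0.0, 321.0], [0.0, 428.5, 203.8], [0.0, 0.0, 1.0]] [[0.001, -1.0, 0.0044, -0.0036], [-0.9753, -0.002, -0.2209, 0.555], [0.2209, -0.0041, -0.9753, 0.894], [0.0, 0.0, 0.0, 1.0]]
```

View pics/top0.png

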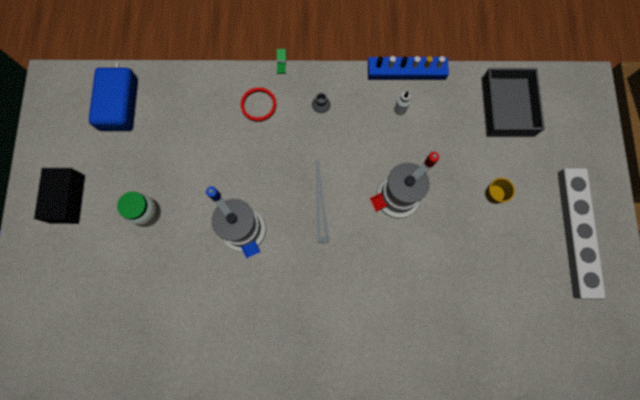

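View pics/side0.png

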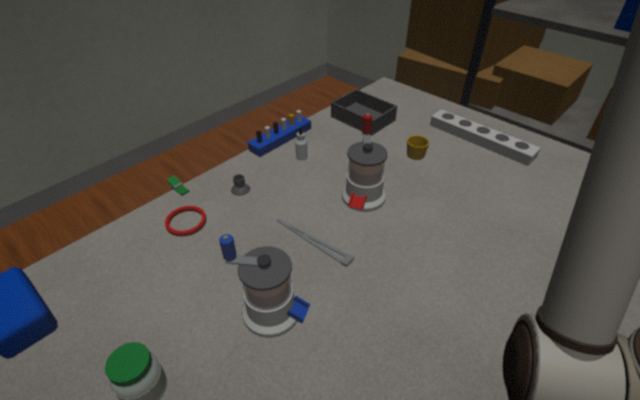

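The top view shows the red grip near (432,159), its hub near (408,182) and its chute at (378,202). The blue mill's grip is at (212,193). In the side view the red grip is at (367,125) and the hub at (367,148).

```bash
cat > h.py <<'E'
import cv2,numpy as np
from station import r
def cam(n):
    p=r.camera_params(n); return np.array(p["camera_matrix"]),np.array(p["extrinsics"])
def ray(n,uv):
    K,E=cam(n); d=E[:3,:3].T@np.linalg.solve(K,[*uv,1]); return -E[:3,:3].T@E[:3,3],d
def plane(n,uv,z):
    c,d=ray(n,uv); return c+d*(z-c[2])/d[2]
def tri(a,b):
    P=[cam(n)[0]@cam(n)[1][:3] for n in("top","side")]
    X=cv2.triangulatePoints(P[0],P[1],np.float64(a),np.float64(b)).ravel(); return X[:3]/X[3]
def blobs(im,col,amin=15):
    b,g,rr=[im[...,i].astype(int) for i in range(3)]
    m=(rr>1.8*np.maximum(b,g))&(rr>50) if col=="red" else (b>1.6*np.maximum(g,rr))&(b>50)
    n,l,st,c=cv2.connectedComponentsWithStats(m.astype(np.uint8))
    return [(st[i].tolist(),c[i].round(1).tolist()) for i in range(1,n) if st[i][4]>=amin]
E
python3 - <<'E'
from h import *
for n in("top","side"):
    im=cv2.imread(f"pics/{n}0.png")
    for c in("red","blue"):
        for b in blobs(im,c): print(n,c,b,plane(n,b[1],.168).round(3))
    K,E=cam(n)
    # dark hub: darkest pixels near lid
    x0,y0,w=(380,150,60) if n=="top" else (335,135,65)
    c=im[y0:y0+50,x0:x0+w]; cv2.imwrite(f"pics/{n}c.png",cv2.resize(c,None,fx=8,fy=8,interpolation=0))
a=cv2.imread("pics/topc.png");b=cv2.imread("pics/sidec.png")
h=np.hstack([a,b]);cv2.imwrite("pics/crop0.png",cv2.resize(h,(800,int(h.shape[0]*800/h.shape[1])),interpolation=0)); print(h.shape)
E
```

```text
top red ([0, 0, 640, 67, 16496], [321.9, 28.8]) [ 0.922 -0.004  0.168]
top red ([13, 0, 7, 5, 21], [15.8, 2.1]) [0.986 0.671 0.168]
top red ([254, 25, 12, 6, 24], [259.5, 27.9]) [0.924 0.132 0.168]
top red ([146, 27, 8, 7, 20], [149.8, 30.3]) [0.917 0.37  0.168]
top red ([9, 52, 7, 8, 20], [11.8, 55.4]) [0.855 0.659 0.168]
top red ([457, 52, 16, 8, 42], [463.9, 56.6]) [ 0.856 -0.309  0.168]
top red ([240, 87, 36, 34, 379], [258.0, 103.6]) [0.745 0.129 0.168]
top red ([428, 152, 11, 11, 83], [433.2, 157.0]) [ 0.629 -0.23   0.168]
top red ([370, 193, 18, 18, 195], [378.2, 201.5]) [ 0.536 -0.116  0.168]
top blue ([368, 57, 81, 20, 1265], [406.7, 67.6]) [ 0.829 -0.185  0.168]
top blue ([89, 68, 43, 60, 2190], [110.1, 96.8]) [0.76  0.439 0.168]
top blue ([206, 187, 12, 11, 82], [211.6, 192.0]) [0.555 0.215 0.168]
top blue ([241, 240, 19, 18, 193], [250.2, 248.8]) [0.442 0.134 0.168]
side red ([362, 114, 10, 20, 160], [366.8, 123.6]) [ 0.624 -0.227  0.168]
side red ([348, 191, 18, 19, 209], [356.4, 200.9]) [ 0.474 -0.011  0.168]
side red ([165, 206, 41, 29, 417], [185.0, 220.1]) [0.653 0.224 0.168]
side blue ([248, 117, 62, 38, 855], [277.7, 136.1]) [ 0.731 -0.057  0.168]
side blue ([220, 235, 15, 25, 156], [227.2, 245.2]) [0.555 0.21  0.168]
side blue ([0, 267, 51, 90, 3110], [19.5, 311.3]) [0.663 0.478 0.168]
side blue ([288, 297, 22, 25, 302], [298.7, 308.7]) [0.389 0.214 0.168]
(400, 1000, 3)
```

View pics/crop0.png

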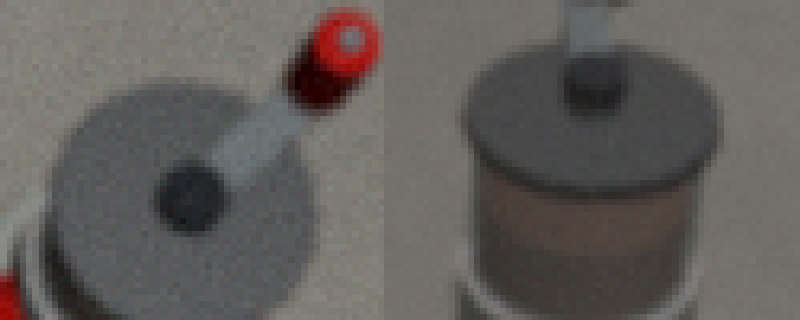

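The crop shows the red hub cap centred at about (409.3,180.4) in the top view and (367.5,146.5) in the side view. The top face of the grip is at about (434,155.7) in the top view.

Run:
```python
from h import *
hub=plane("top",(409.3,180.4),.148); g=plane("top",(433.8,155.7),.190)
print("hub",hub,plane("side",(367.5,146.5),.148),tri((409.3,180.4),(367.5,146.5)))
print("grip",g,"tri",tri((433.2,157),(366.8,123.6)))
G=tri((433.2,157),(366.8,123.6))
for q in(g,G): d=q-hub; print(np.hypot(*d[:2]),np.degrees(np.arctan2(d[1],d[0])))
ch=plane("top",(378.2,201.5),.06);d=ch-hub;print("chute",ch,np.hypot(*d[:2]),np.degrees(np.arctan2(d[1],d[0])))
# lid
im=cv2.imread("pics/top0.png")
# lid ellipse edges from crop: (50..315)/6.4
for u in((388.0,181.5),(428.7,181.5)): print(plane("top",u,.132))
s=r.sense();print(s["time_s"],s["tcp_pos"],s["joints"])
```

```text
hub [ 0.58515014 -0.1837333   0.148     ] [ 0.58330556 -0.18145281  0.148     ] [ 0.58567567 -0.1843672   0.14552714]
grip [ 0.62400295 -0.2253219   0.19      ] tri [ 0.6289894  -0.23190193  0.16401191]
0.05691354975352802 -46.94786436965052
0.06513138748444645 -47.69402819324904
chute [ 0.56100776 -0.13102716  0.06      ] 0.057972341629392146 114.6104524391383
[ 0.58722458 -0.14256261  0.132     ]
[ 0.58741656 -0.22772263  0.132     ]
0.1 [ 0.15439115 -0.60509666  0.24054074] [-6.08713084e+01  2.20873649e+01  3.85223308e-01 -2.58133414e-02
 -6.84108100e+01 -1.48165217e+01]
```

Call:
drive_tool --steps '[0,0,0,-0.0274,0.0127,0,1,0,0,0,-0.0274,0.0127,0,1,0,0,0,-0.0274,0.0127,0,1,0,0,0,-0.0274,0.0127,0,1,0,0,0,-0.0274,0.0127,0,1,0,0,0,-0.0274,0.0127,0,1,0,0,0,-0.0274,0.0127,0,1,0,0,0,-0.0274,0.0127,0,1,0,0,0,-0.0274,0.0127,0,1,0,0,0,-0.0274,0.0127,0,1]'

```text
time_s: 0.93
tcp_pos: [0.3894, -0.4134, 0.2411]
ee_rot: [[-0.969, -0.247, -0.001], [-0.247, 0.969, 0.001], [0.001, 0.001, -1.0]]
wrist_force: [-0.5, -0.4, 0.1]
gripper_width: 1.001
gripper_force: 0.0
```

Call:
drive_tool --steps '[0,0,0,-0.0274,0.0127,0,1,0,0,0,-0.0274,0.0127,0,1,0,0,0,-0.0274,0.0127,0,1,0,0,0,-0.0274,0.0127,0,1,0,0,0,-0.0274,0.0127,0,1,0,0,0,-0.0274,0.0127,0,1,0,0,0,-0.0274,0.0127,0,1,0,0,0,-0.0274,0.0127,0,1,0,0,0,-0.02,0.009,0,1,0,0,0,0,0,0,1]'

```text
time_s: 1.77
tcp_pos: [0.5957, -0.2458, 0.2402]
ee_rot: [[-0.968, -0.251, -0.0], [-0.251, 0.968, 0.001], [0.0, 0.001, -1.0]]
wrist_force: [-0.2, -0.0, 0.1]
gripper_width: 1.001
gripper_force: 0.0
```

Call:
drive_tool --steps '[0,0,0,0,0,0,1,0,0,0,0,0,0,1,0,0,0,0,0,0,1]'

```text
time_s: 2.02
tcp_pos: [0.5922, -0.2491, 0.2414]
ee_rot: [[-0.969, -0.246, -0.001], [-0.246, 0.969, 0.0], [0.001, 0.0, -1.0]]
wrist_force: [-0.6, 0.3, 0.5]
gripper_width: 1.0
gripper_force: 0.0
```

Call:
drive_tool --steps '[0,0,0,-0.018,0.008,0,1,0,0,0,-0.018,0.008,0,1,0,0,0,0,0,0,1,0,0,0,0,0,0.02,1,0,0,0,0,0,0.02,1,0,0,0,0,0,0.0285,1,0,0,0,0,0,0,1,0,0,0,0,0,0,1]'

```text
time_s: 2.68
tcp_pos: [0.6225, -0.2249, 0.1721]
ee_rot: [[-0.969, -0.246, -0.004], [-0.246, 0.969, 0.0], [0.004, 0.001, -1.0]]
wrist_force: [1.1, -0.8, 0.6]
gripper_width: 1.003
gripper_force: 0.0
```

Run:
```python
from h import *
a=r.capture("top");b=r.capture("side")
print(r.sense()["tcp_pos"])
h=np.hstack([cv2.resize(a[120:220,370:470],(400,400)),cv2.resize(b[70:170,310:410],(400,400))]);cv2.imwrite("pics/pre.png",h)
```

```text
[ 0.62456643 -0.22499688  0.17507401]
```

View pics/pre.png

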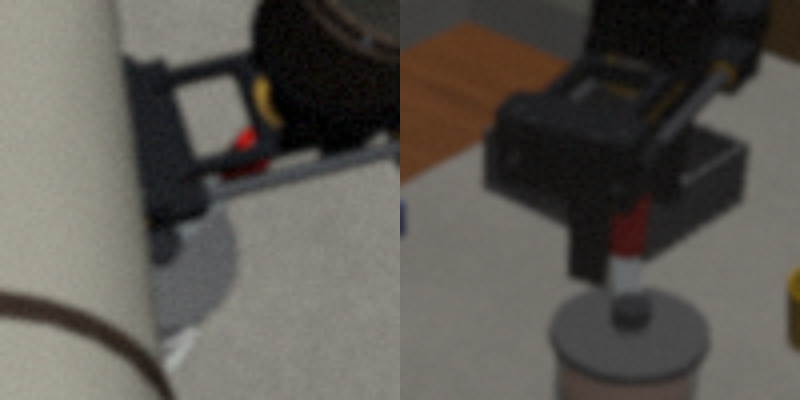

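In the pre-grasp picture the red grip stands between the two fingers (side panel around (630,230)), so I'll close the gripper.

Call:
drive_tool --steps '[0,0,0,0,0,0,0.1,0,0,0,0,0,0,0.1,0,0,0,0,0,0,0.1,0,0,0,0,0,0,0.1,0,0,0,0,0,0,0.1,0,0,0,0,0,0,0.1,0,0,0,0,0,0,0.1,0,0,0,0,0,0,0.1]'

```text
time_s: 3.45
tcp_pos: [0.624, -0.2241, 0.173]
ee_rot: [[-0.969, -0.247, -0.0], [-0.247, 0.969, 0.0], [0.0, 0.0, -1.0]]
wrist_force: [-0.5, -0.1, 0.6]
gripper_width: 0.479
gripper_force: 0.0
```

Call:
drive_tool --steps '[0,0,0,0,0,0,0.1,0,0,0,0,0,0,0.1,0,0,0,0,0,0,0.1,0,0,0,0,0,0,0.1,0,0,0,0,0,0,0.1,0,0,0,0,0,0,0.1,0,0,0,0,0,0,0.1,0,0,0,0,0,0,0.1]'

```text
time_s: 4.12
tcp_pos: [0.6244, -0.2247, 0.1732]
ee_rot: [[-0.969, -0.247, 0.001], [-0.247, 0.969, -0.001], [-0.001, -0.001, -1.0]]
wrist_force: [2.3, -4.3, -2.0]
gripper_width: 0.243
gripper_force: 30.0
```

```bash
cat > plan.py <<'E'
# rows of tool-axis shifts along a clockwise arc about the hub
import numpy as np,sys
from h import r
def arc(a0,step,n,C=(0.5855,-0.184),R=0.055):
    E=np.array([[-.969,-.247],[-.247,.969]]); a=np.radians(a0-step*np.arange(n+1))
    p=np.c_[np.cos(a),np.sin(a)]*R+C
    return (np.diff(p,axis=0)@E).round(4)
if __name__=="__main__":
    s=r.sense();d=s["tcp_pos"][:2]-[0.5855,-.184];print(s["gripper_width"],s["gripper_force"],s["wrist_force"],np.hypot(*d),np.degrees(np.arctan2(d[1],d[0])))
    v=arc(-47,10,36)
    for i in range(0,36,9): print(v[i:i+9].tolist())
E
python3 plan.py
```

```text
0.24315962155700038 29.9970481172204 [ 2.2877728  -4.31613614 -1.98641181] 0.056257642976629954 -46.29200549864459
[[0.0088, -0.0039], [0.0093, -0.0023], [0.0096, -0.0006], [0.0095, 0.0011], [0.0092, 0.0027], [0.0086, 0.0042], [0.0077, 0.0057], [0.0066, 0.0069], [0.0053, 0.008]]
[[0.0039, 0.0088], [0.0023, 0.0093], [0.0006, 0.0096], [-0.0011, 0.0095], [-0.0027, 0.0092], [-0.0042, 0.0086], [-0.0057, 0.0077], [-0.0069, 0.0066], [-0.008, 0.0053]]
[[-0.0088, 0.0039], [-0.0093, 0.0023], [-0.0096, 0.0006], [-0.0095, -0.0011], [-0.0092, -0.0027], [-0.0086, -0.0042], [-0.0077, -0.0057], [-0.0066, -0.0069], [-0.0053, -0.008]]
[[-0.0039, -0.0088], [-0.0023, -0.0093], [-0.0006, -0.0096], [0.0011, -0.0095], [0.0027, -0.0092], [0.0042, -0.0086], [0.0057, -0.0077], [0.0069, -0.0066], [0.008, -0.0053]]
```

Call:
drive_tool --steps '[0,0,0,0.0088,-0.0039,0,0.1,0,0,0,0.0093,-0.0023,0,0.1,0,0,0,0.0096,-0.0006,0,0.1,0,0,0,0.0095,0.0011,0,0.1,0,0,0,0.0092,0.0027,0,0.1,0,0,0,0.0086,0.0042,0,0.1,0,0,0,0.0077,0.0057,0,0.1,0,0,0,0.0066,0.0069,0,0.1,0,0,0,0.0053,0.008,0,0.1,0,0,0,0,0,0,0.1]'

```text
time_s: 4.95
tcp_pos: [0.5441, -0.2201, 0.173]
ee_rot: [[-0.969, -0.247, -0.003], [-0.247, 0.969, 0.002], [0.002, 0.002, -1.0]]
wrist_force: [-3.1, 0.4, -0.5]
gripper_width: 0.244
gripper_force: 30.0
```

```bash
python3 plan.py | head -1
```

```text
0.2436827442878134 29.998969172593206 [-3.11887328  0.38205089 -0.54177513] 0.05493335529845224 -138.8954252634247
```

Call:
drive_tool --steps '[0,0,0,0.0039,0.0088,0,0.1,0,0,0,0.0023,0.0093,0,0.1,0,0,0,0.0006,0.0096,0,0.1,0,0,0,-0.0011,0.0095,0,0.1,0,0,0,-0.0027,0.0092,0,0.1,0,0,0,-0.0042,0.0086,0,0.1,0,0,0,-0.0057,0.0077,0,0.1,0,0,0,-0.0069,0.0066,0,0.1,0,0,0,-0.008,0.0053,0,0.1,0,0,0,0,0,0,0.1]'

```text
time_s: 5.78
tcp_pos: [0.5515, -0.1424, 0.173]
ee_rot: [[-0.968, -0.249, 0.003], [-0.249, 0.968, -0.001], [-0.003, -0.001, -1.0]]
wrist_force: [4.3, -2.5, -2.4]
gripper_width: 0.241
gripper_force: 30.0
```

Call:
drive_tool --steps '[0,0,0,-0.0088,0.0039,0,0.1,0,0,0,-0.0093,0.0023,0,0.1,0,0,0,-0.0096,0.0006,0,0.1,0,0,0,-0.0095,-0.0011,0,0.1,0,0,0,-0.0092,-0.0027,0,0.1,0,0,0,-0.0086,-0.0042,0,0.1,0,0,0,-0.0077,-0.0057,0,0.1,0,0,0,-0.0066,-0.0069,0,0.1,0,0,0,-0.0053,-0.008,0,0.1,0,0,0,0,0,0,0.1]'

```text
time_s: 6.62
tcp_pos: [0.6264, -0.147, 0.1728]
ee_rot: [[-0.969, -0.247, -0.003], [-0.247, 0.969, -0.001], [0.004, 0.0, -1.0]]
wrist_force: [-2.8, -4.8, 1.2]
gripper_width: 0.24
gripper_force: 30.0
```

```bash
python3 plan.py | head -1
```

```text
0.24032160308555978 30.00152854481712 [-2.81244445 -4.78298116  1.17187986] 0.05521047969435901 42.1354368285662
```

The forces are low and the path is closing well, so I'll finish the first turn and start the second.

Call:
drive_tool --steps '[0,0,0,-0.0039,-0.0088,0,0.1,0,0,0,-0.0023,-0.0093,0,0.1,0,0,0,-0.0006,-0.0096,0,0.1,0,0,0,0.0011,-0.0095,0,0.1,0,0,0,0.0027,-0.0092,0,0.1,0,0,0,0.0042,-0.0086,0,0.1,0,0,0,0.0057,-0.0077,0,0.1,0,0,0,0.0069,-0.0066,0,0.1,0,0,0,0.008,-0.0053,0,0.1,0,0,0,0,0,0,0.1]'

```text
time_s: 7.45
tcp_pos: [0.6233, -0.2258, 0.1731]
ee_rot: [[-0.969, -0.246, 0.001], [-0.246, 0.969, -0.001], [-0.001, -0.001, -1.0]]
wrist_force: [-1.3, -0.6, -0.5]
gripper_width: 0.241
gripper_force: 30.0
```

Call:
drive_tool --steps '[0,0,0,0.0088,-0.0039,0,0.1,0,0,0,0.0093,-0.0023,0,0.1,0,0,0,0.0096,-0.0006,0,0.1,0,0,0,0.0095,0.0011,0,0.1,0,0,0,0.0092,0.0027,0,0.1,0,0,0,0.0086,0.0042,0,0.1,0,0,0,0.0077,0.0057,0,0.1,0,0,0,0.0066,0.0069,0,0.1,0,0,0,0.0053,0.008,0,0.1,0,0,0,0,0,0,0.1]'

```text
time_s: 8.28
tcp_pos: [0.5438, -0.2198, 0.173]
ee_rot: [[-0.969, -0.248, -0.003], [-0.248, 0.969, 0.001], [0.003, 0.002, -1.0]]
wrist_force: [-2.5, 1.5, -0.4]
gripper_width: 0.25
gripper_force: 30.0
```

```bash
python3 plan.py | head -1
```

```text
0.24977825890301275 29.99461872386746 [-2.48535107  1.4715409  -0.40764828] 0.05494400566463033 -139.29972152156506
```

Call:
drive_tool --steps '[0,0,0,0.0039,0.0088,0,0.1,0,0,0,0.0023,0.0093,0,0.1,0,0,0,0.0006,0.0096,0,0.1,0,0,0,-0.0011,0.0095,0,0.1,0,0,0,-0.0027,0.0092,0,0.1,0,0,0,-0.0042,0.0086,0,0.1,0,0,0,-0.0057,0.0077,0,0.1,0,0,0,-0.0069,0.0066,0,0.1,0,0,0,-0.008,0.0053,0,0.1,0,0,0,0,0,0,0.1]'

```text
time_s: 9.12
tcp_pos: [0.5514, -0.1425, 0.173]
ee_rot: [[-0.968, -0.249, 0.003], [-0.249, 0.968, -0.001], [-0.002, -0.002, -1.0]]
wrist_force: [5.5, -2.2, -3.5]
gripper_width: 0.247
gripper_force: 30.0
```

Call:
drive_tool --steps '[0,0,0,-0.0088,0.0039,0,0.1,0,0,0,-0.0093,0.0023,0,0.1,0,0,0,-0.0096,0.0006,0,0.1,0,0,0,-0.0095,-0.0011,0,0.1,0,0,0,-0.0092,-0.0027,0,0.1,0,0,0,-0.0086,-0.0042,0,0.1,0,0,0,-0.0077,-0.0057,0,0.1,0,0,0,-0.0066,-0.0069,0,0.1,0,0,0,-0.0053,-0.008,0,0.1,0,0,0,0,0,0,0.1]'

```text
time_s: 9.95
tcp_pos: [0.6265, -0.1471, 0.1729]
ee_rot: [[-0.969, -0.247, -0.003], [-0.247, 0.969, -0.001], [0.003, -0.0, -1.0]]
wrist_force: [-3.6, -4.2, 1.2]
gripper_width: 0.242
gripper_force: 30.0
```

Call:
drive_tool --steps '[0,0,0,-0.0039,-0.0088,0,0.1,0,0,0,-0.0023,-0.0093,0,0.1,0,0,0,-0.0006,-0.0096,0,0.1,0,0,0,0.0011,-0.0095,0,0.1,0,0,0,0.0027,-0.0092,0,0.1,0,0,0,0.0042,-0.0086,0,0.1,0,0,0,0.0057,-0.0077,0,0.1,0,0,0,0.0069,-0.0066,0,0.1,0,0,0,0.008,-0.0053,0,0.1,0,0,0,0.0088,-0.0039,0,0.1]'

```text
time_s: 10.78
tcp_pos: [0.617, -0.2308, 0.1731]
ee_rot: [[-0.969, -0.247, 0.003], [-0.247, 0.969, -0.0], [-0.003, -0.001, -1.0]]
wrist_force: [1.4, 4.2, 0.2]
gripper_width: 0.239
gripper_force: 30.0
```

```bash
python3 plan.py | head -1
```

```text
0.23930054310093624 29.997317700181156 [1.42472234 4.1824729  0.22120773] 0.05641564237735505 -56.08840095211876
```

Call:
drive_tool --steps '[0,0,0,0,0,0,0.1,0,0,0,0,0,0,0.1,0,0,0,0,0,0,1,0,0,0,0,0,0,1,0,0,0,0,0,0,1,0,0,0,0,0,0,1,0,0,0,0,0,0,1,0,0,0,0,0,0,1,0,0,0,0,0,0,1,0,0,0,0,0,0,1]'

```text
time_s: 11.62
tcp_pos: [0.6165, -0.2299, 0.173]
ee_rot: [[-0.969, -0.247, 0.0], [-0.247, 0.969, -0.0], [-0.0, -0.0, -1.0]]
wrist_force: [-0.1, -0.2, -0.6]
gripper_width: 0.764
gripper_force: 0.0
```

Call:
drive_tool --steps '[0,0,0,0,0,0,1,0,0,0,0,0,-0.01,1,0,0,0,0,0,-0.02,1,0,0,0,0,0,-0.02,1,0,0,0,0,0,-0.03,1,0,0,0,0,0,-0.03,1,0,0,0,0.03,-0.01,0,1,0,0,0,0.03,-0.01,0,1,0,0,0,0.03,-0.01,0,1,0,0,0,0.03,-0.01,0,1]'

```text
time_s: 12.45
tcp_pos: [0.5089, -0.299, 0.2842]
ee_rot: [[-0.969, -0.248, 0.001], [-0.248, 0.969, -0.001], [-0.001, -0.001, -1.0]]
wrist_force: [0.8, -0.8, -0.9]
gripper_width: 1.002
gripper_force: 0.0
```

Call:
drive_tool --steps '[0,0,0,0.03,-0.02,0,1,0,0,0,0.03,-0.02,0,1,0,0,0,0.03,-0.02,0,1,0,0,0,0.03,-0.02,0,1,0,0,0,0.03,-0.02,0,1,0,0,0,0.02,-0.01,0,1,0,0,0,0,0,0,1,0,0,0,0,0,0,1,0,0,0,0,0,0,1]'

```text
time_s: 13.2
tcp_pos: [0.3727, -0.447, 0.2836]
ee_rot: [[-0.969, -0.247, 0.001], [-0.247, 0.969, -0.0], [-0.001, -0.001, -1.0]]
wrist_force: [0.6, 0.7, 0.3]
gripper_width: 1.002
gripper_force: 0.0
```

Run:
```python
from h import *
s=r.sense();print(s["time_s"],s["tcp_pos"],s["wrist_force"],s["gripper_width"])
for n in("top","side"):
    im=r.capture(n)
    if n=="top":cv2.imwrite("pics/end.png",im)
    for c in("red","blue"):
        for b in blobs(im,c):
            if 60<b[0][4]<250: print(n,c,b,plane(n,b[1],.168).round(3))
```

```text
13.2 [ 0.37273862 -0.44697118  0.2836312 ] [0.56579139 0.67317908 0.27066645] 1.0015734458504886
top red ([431, 156, 12, 11, 83], [436.5, 160.8]) [ 0.621 -0.236  0.168]
top red ([370, 193, 18, 18, 193], [378.2, 201.5]) [ 0.536 -0.116  0.168]
top blue ([206, 187, 12, 12, 83], [211.5, 192.2]) [0.554 0.215 0.168]
top blue ([241, 240, 19, 18, 192], [250.3, 248.8]) [0.442 0.134 0.168]
side red ([367, 114, 10, 20, 165], [371.3, 123.6]) [ 0.616 -0.234  0.168]
side red ([349, 191, 17, 19, 208], [356.4, 200.9]) [ 0.474 -0.011  0.168]
side blue ([220, 235, 15, 25, 152], [226.9, 245.0]) [0.555 0.21  0.168]
```

View pics/end.png

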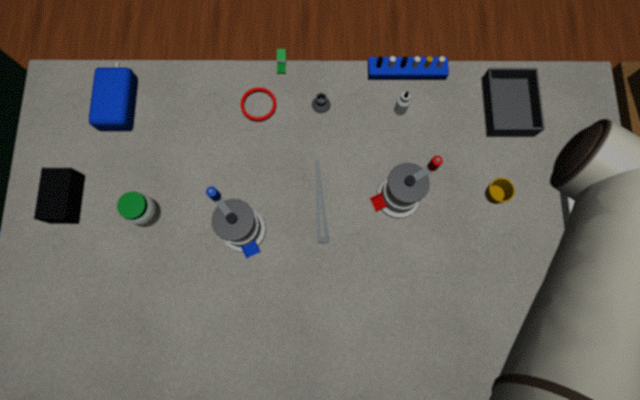

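The final picture shows the red grip at (436,161), about 10° past its start after two full turns. The blue grip is unchanged at (211,192) and the hand is clear.

```bash
python3 -c "
from station import r
print(r.finish_job())"
```

```text
the job is handed in; nothing more can be done
None
```

I turned the red crank two full turns clockwise in one grip, ending about 10° past its start; then I let go, drew the hand back and handed the job in at about 13 s, with the blue mill untouched (no verdict was shown).

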